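# Gauge two clock sleeves on the pin and sort them

### The arm

A 6-joint arm with a two-finger parallel gripper is mounted at the origin on the work surface. World frame = base frame: x ahead of the robot, y to its left, z up, the work surface at z = 0. Lengths are in m, angles in degrees, forces in N, time in s.
With the tool pointing down it reaches from about 0.3 to 0.75 m from the base axis. Payload 8.5 kg.
Tool frame: the origin (TCP) lies at the very end of the fingers, on their centre line; the grasp point (between the pads) lies env.pinch_z behind it (env.pinch_z is the distance from the TCP to the grasp point, in m); z points along the fingers, y is the line along which they close (so a half turn about z gives the same grasp; the last joint's range is limited). The gripper opens to 85 mm and grips with 20 to 120 N. Pads are 22 mm wide; open, the fingers measure 114 mm over their backs; the gripper's body (76 mm by 85 mm) begins 54 mm behind the grasp point. The pads swing forward as they close: fully open they stand 13 mm farther back than shut.
Start: joints at [59.055, 21.807, 74.336, -0, 83.858, -12.336], TCP at [0.176, 0.521, 0.231] pointing down, gripper open.
Joint ranges: [-178.18, 178.18], [-50.72, 133.34], [12.68, 142.11], [-81.47, 261.47], [9.98, 163.14], [-165.26, 165.26]. Speed limits (degrees/s): [136.94, 136.94, 180, 180, 180, 180].

### API

Orientations are given as a 3x3 rotation matrix whose columns are the frame's x, y, z axes.
In Python, from rig import telemetry, get_image, env gives the robot as it stands. The module is installed in compiled form; this text tells all that it offers.
- The arm moves only by the tool apply_moves, never from a script. Its argument "series" is a list of rows, each a list of 7 numbers: the shift along the tool's x, y, z in mm, then the turn, a rotation vector about the tool's x, y, z in degrees, then the opening, from 0 (shut) to 1 (fully open). A call has 1 to 12 rows; each row shifts and turns the commanded pose from where the row before left it, along the tool's axes as they then stand; what a row does not reach is not made up. A row lasts 1/8 s, in which the tool goes at most 62.5 mm and 10.7 degrees, less where a joint would pass 70% of its speed; a pose out of reach is approached as far as the arm can. A call with a gripper value outside its range is refused whole. The fingers move at their own pace and stop on an object; "grip_force" is the grip in N (left out, the last holds). Time passes only in rows, so rows that do not move let the fingers close. It gives the time, the measured TCP pose, the force, the opening and the grip force at its end, in the units of the state.
- telemetry.observe(): the state, without advancing time (a new reading comes with each control period).
- get_image(name): name is "scene" or "top" or "wrist"; returns a dict with "frame" (480x640x3 uint8, red, green, blue), "z_map" (480x640 float32, m along the optical axis (not along the pixel's ray), 0 where there is no reading), "vertical_fov" (degrees; the focal length in pixels is half the picture's height over the tangent of half this angle, whatever the lens; pixels are square), "cx", "cy" (the principal point, pixels), "eye" and "attitude" of the camera in the world; the wrist camera has in their place "mount" (4x4, takes a point from camera to tool coordinates, whose origin is the TCP and whose axes are the flange's). Camera axes: x right, y up, looking along -z (the intrinsics and any distortion apply to the point x, -y, -z); pixel columns grow to the right and rows downward; lengths in m; the calibration is good to about 2 mm. A picture is of the moment at which its call begins: read the wrist's pose just before it.
- env.close_job(): hands the job in; it is judged then, once.
The state is a dict: "time_s": time; "q": joint angles; "qvel": joint speeds; "joint_efforts": joint torques, N m; "position": TCP position; "tool_rot": TCP orientation; "ft_force": force on the tool from outside, world axes, zero at the start; "wrist_torque": the same for the moment, N m; "grip_width": finger opening in m; "gripper_force": force on a finger pad.
Only numpy, scipy, OpenCV 4.12 (cv2) and the standard library are available. Lean on these libraries where they do the work, as an engineer would, in place of code of your own. Each camera call takes 0.05 s, during which the arm holds its last target. There are 200 camera calls.

### The job

Of the two brass clock sleeves standing on the bench mat, one is bored to go over the steel gauge pin and the other is bored too narrow. Slide the one that fits down over the pin until it is fully home on the gauge's foot and leave it there, and stand the one that does not fit upright in the red reject tray.

Things in the scene. Friction and masses are not known exactly. Their poses are not given: they have to be found in the camera images.
- wide_sleeve_mid (a point): Centre (half-way up, on the axis) of the sleeve that fits: a plain open brass tube standing upright on the mat, outside diameter 42 mm, height 44 mm, bore 28 mm right through (wall 7 mm), about 0.3 kg. z runs along its axis; both ends are alike. Nothing stands within 35 mm of its side at the start.
- narrow_sleeve_mid (a point): Centre (half-way up, on the axis) of the sleeve that does not fit: same brass tube outside, 42 mm across and 44 mm high, standing upright, but its bore is only 15 mm (a visibly smaller hole, wall 13.5 mm), about 0.4 kg. z runs along its axis; both ends are alike. The two sleeves may stand either way round, at least 120 mm apart.
- gauge_foot (a point): The point on the pin's axis at the top face of the gauge's round foot, where a sleeve rests when fully home (its centre is then 22 mm above this point). Gauge fixed to the bench: dark steel foot 80 mm across and 14 mm thick, with a bright upright pin in its middle, 22 mm across for 36 mm above the foot, then tapering over 19 mm to a blunt tip 8 mm across, 55 mm above the foot. z is up along the pin.
- reject_tray_in (a point): Centre of the inner floor of the red reject tray, a square open tray fixed to the bench: 140 x 140 mm inside, walls 5 mm thick that rise 15 mm above this floor; the floor is 5 mm above the bench. x and y run along its sides, z is up.
There are look-alikes about, which are no part of the job. Leave any orange look-alike of the part that bears narrow_sleeve_mid alone.

How it is judged:
By the outcome, as a careful person would: the job done as asked, in the order asked, and still so for the second after the job is handed in, with the robot touching nothing.
It also fails if it takes over 58 s, if anything falls off the work surface, if the arm or the gripper's body presses on something with over 40 N, if the wrist force passes 120 N, or if a joint passes its speed limit or range.

## Working session

There is one attempt and no reset: what is moved stays moved. The work goes in short steps, Python scripts to look and compute and a tool call to move; the robot and the scene stay as the last step left them, time stands still between calls to the robot, and variables do not carry over. Pictures are saved under pics/ and viewed, at most 10 in all, crops included, and the job is handed in when it is done.

Besides the shell and the picture viewer there is one more tool, called after "Emit:" as a command line: name --pt "numbers of a row" for each row, then --argument value for the rest. apply_moves: Moves the arm, as the interface text tells. Its arguments: {"type":"object","properties":{"series":{"type":"array"},"grip_force":{"type":"number"}},"required":["series"]}

```bash
mkdir -p pics; cat > h.py <<'E'
import numpy as np, cv2
from rig import telemetry, get_image, env
def save(im,n): cv2.imwrite('pics/'+n,cv2.cvtColor(im,cv2.COLOR_RGB2BGR))
def campose(g,st=None):
    if 'mount' in g:
        M=np.array(g['mount']); R=np.array(st['tool_rot']); return R@M[:3,:3], R@M[:3,3]+np.array(st['position'])
    return np.array(g['attitude']),np.array(g['eye'])
def ray(g,u,v,st=None):
    f=240/np.tan(np.radians(g['vertical_fov'])/2)
    R,t=campose(g,st)
    return R@np.array([(u-g['cx'])/f,-(v-g['cy'])/f,-1]),t
def onplane(g,u,v,z,st=None):
    d,t=ray(g,u,v,st); return t+d*(z-t[2])/d[2]
def pt(g,u,v,st=None):
    d,t=ray(g,u,v,st); return t+d*g['z_map'][int(v),int(u)]
def allpts(g,st=None):
    f=240/np.tan(np.radians(g['vertical_fov'])/2); R,t=campose(g,st)
    v,u=np.mgrid[0:480,0:640]; z=g['z_map']
    P=np.stack([(u-g['cx'])/f*z,-(v-g['cy'])/f*z,-z],-1)
    return P@R.T+t
E
python3 - <<'E'
from h import *
st=telemetry.observe();print(env.pinch_z,st)
for n in ('scene','top'):
    g=get_image(n);save(g['frame'],n+'0.png');print(n,{k:v for k,v in g.items() if k not in('frame','z_map')})
    np.savez(n+'0.npz',**g)
E
```

```text
0.0187 {'time_s': 0.0, 'q': array([ 5.90543499e+01,  2.18415376e+01,  7.43841972e+01, -2.15908130e-03,
        8.38591506e+01, -1.23372121e+01]), 'qvel': array([-0.02943727, -0.00859831, -0.04537782,  0.0491024 , -0.10687665,
        0.06230927]), 'joint_efforts': array([ 3.25719911e-04, -4.48463202e+01, -2.31279230e+01, -2.92647574e-04,
        4.84690361e-03, -1.84289512e-06]), 'position': array([0.1753739 , 0.52097987, 0.23070993]), 'tool_rot': array([[-9.47722619e-01,  3.19094508e-01, -7.29704726e-04],
       [ 3.19095219e-01,  9.47721783e-01, -1.28990700e-03],
       [ 2.79954825e-04, -1.45531933e-03, -9.99998902e-01]]), 'ft_force': array([0.08841343, 0.04755363, 0.08294881]), 'wrist_torque': array([-0.01665252,  0.01101908, -0.00227907]), 'gripper_force': 0.0, 'grip_width': 0.08565358303811124}
scene {'vertical_fov': 47.982088297168445, 'cx': 317.2417866901035, 'cy': 236.0835209188636, 'eye': array([0.90117473, 0.56319705, 1.00998511]), 'attitude': array([[-0.82552754, -0.4568306 ,  0.33137605],
       [ 0.56427733, -0.67829587,  0.47064404],
       [ 0.0097664 ,  0.57551761,  0.81773107]])}
top {'vertical_fov': 50.84328259404296, 'cx': 321.95148135663, 'cy': 231.43128881449303, 'eye': array([0.43186974, 0.01438329, 1.04177621]), 'attitude': array([[-0.00533975,  0.9951612 , -0.09811052],
       [-0.99991809, -0.00417241,  0.01209957],
       [ 0.01163167,  0.09816709,  0.99510197]])}
```

View pics/top0.png

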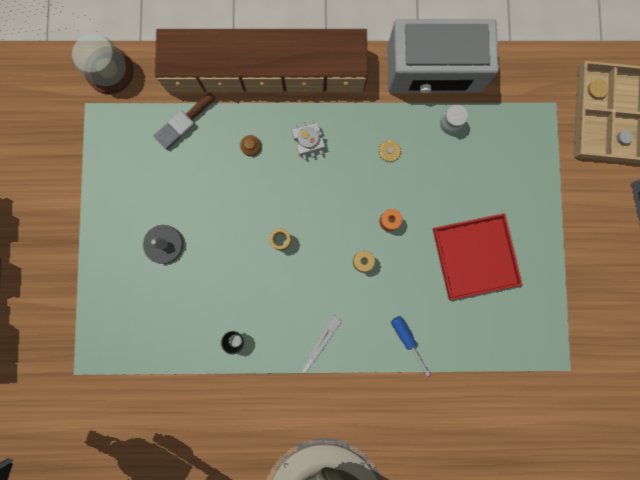

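View pics/scene0.png

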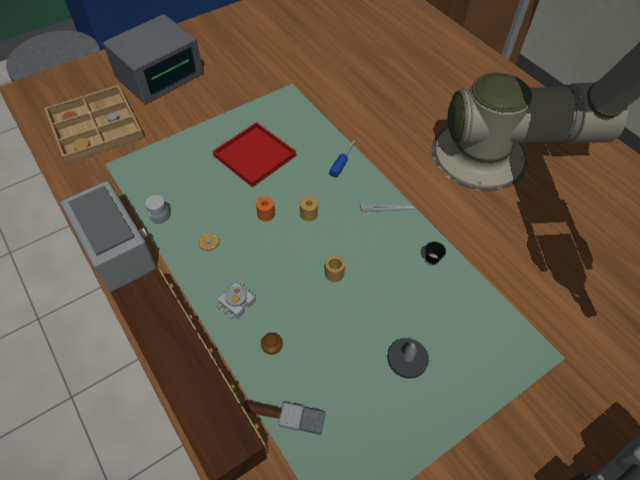

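Candidates in the top picture:
- Wide-bore brass sleeve: (280,239), the one that fits.
- Narrow-bore brass sleeve: (364,261).
- Orange look-alike: (391,219), to be left alone.
- Brown knob: (250,145), gear: (390,151), black cup: (232,342). None of these is a sleeve.
- Gauge: (163,244). Red tray: (477,257).

Next I measure them and check one close crop.

```bash
python3 - <<'E'
from h import *
crop={}
for n in('top','scene'):
    g=dict(np.load(n+'0.npz'));g={k:(v.item() if v.ndim==0 else v) for k,v in g.items()}
    P=allpts(g);ok=g['z_map']>0
    hsv=cv2.cvtColor(g['frame'],cv2.COLOR_RGB2HSV)
    print(n,'hsv',[hsv[v,u].tolist() for u,v in ([(288,245),(371,266),(384,222),(477,257)] if n=='top' else [(333,276),(309,216),(264,216)])])
    # tops by height, brass hue
    m=((hsv[...,0]>=14)&(hsv[...,0]<=28)&(hsv[...,1]>110)&ok&(P[...,2]>.039)&(P[...,2]<.052)&(P[...,0]>.2)&(P[...,0]<.62)).astype(np.uint8)
    k,l,s,c=cv2.connectedComponentsWithStats(m)
    for i in range(1,k):
        if s[i,4]>60:
            q=P[l==i];(u,v),r=cv2.minEnclosingCircle(np.argwhere(l==i)[:,::-1].astype(np.float32))
            print('top brass',s[i].tolist(),'px',u,v,r,'plane',onplane(g,u,v,.044).round(4),'z',np.median(q[:,2]).round(4),'depthmid',((q.min(0)+q.max(0))/2).round(4))
    m=(((hsv[...,0]<6)|(hsv[...,0]>174))&(hsv[...,1]>150)&ok).astype(np.uint8)
    k,l,s,c=cv2.connectedComponentsWithStats(m);i=1+np.argmax(s[1:,4])
    q=P[l==i];qt=q[(q[:,2]>.015)];rc=cv2.minAreaRect((q[:,:2]*1000).astype(np.float32));print('tray',rc,np.percentile(q[:,2],[5,50,95]))
    # gauge: foot top
    reg=(abs(P[...,0]-.43)<.1)&(abs(P[...,1]-.33)<.12)&ok
    f=reg&(P[...,2]>.009)&(P[...,2]<.02); q=P[f]; print('foot',f.sum(),cv2.minEnclosingCircle((q[:,:2]*1000).astype(np.float32)),np.median(q[:,2]))
    t=reg&(P[...,2]>.055)&(P[...,2]<.08);q=P[t];print('pin up',t.sum(),np.median(q,axis=0) if t.sum() else 0, q[:,2].max() if t.sum() else 0)
    if n=='top': save(cv2.resize(g['frame'][190:300,240:420],None,fx=4,fy=4,interpolation=2),'crop.png')
E
```

```text
top hsv [[19, 132, 110], [20, 123, 174], [13, 167, 196], [1, 181, 162]]
top brass [270, 229, 20, 21, 148] px 279.589111328125 238.94554138183594 10.071803092956543 plane [0.5156 0.0863 0.044 ] z 0.0456 depthmid [0.5156 0.0862 0.0449]
top brass [354, 251, 21, 21, 286] px 363.6525573730469 261.2627258300781 10.35090160369873 plane [ 0.4707 -0.0798  0.044 ] z 0.0457 depthmid [ 0.4711 -0.0804  0.0447]
tray ((481.06396484375, -313.3321533203125), (148.76316833496094, 151.1034393310547), 11.089951515197754) [0.00363395 0.00709749 0.02155457]
foot 863 ((454.85101318359375, 325.18841552734375), 121.339599609375) 0.015560707467082047
pin up 76 [0.50849251 0.32462545 0.06242101] 0.07450856287477747
scene hsv [[20, 145, 102], [20, 143, 105], [12, 200, 120]]
top brass [300, 197, 18, 16, 196] px 308.5 204.35714721679688 8.820876121520996 plane [ 0.4763 -0.0771  0.044 ] z 0.0432 depthmid [ 0.4752 -0.0778  0.0444]
top brass [326, 256, 18, 19, 152] px 335.0 264.5 9.708344459533691 plane [0.52   0.0888 0.044 ] z 0.0429 depthmid [0.5189 0.0878 0.044 ]
tray ((485.43878173828125, -320.9600524902344), (152.44834899902344, 173.25323486328125), 10.93131160736084) [0.00128745 0.00545963 0.01951721]
foot 751 ((511.0278625488281, 328.0076599121094), 40.20199966430664) 0.013450825384783927
pin up 66 [0.51589279 0.32936319 0.06233477] 0.07209539590470981
```

View pics/crop.png

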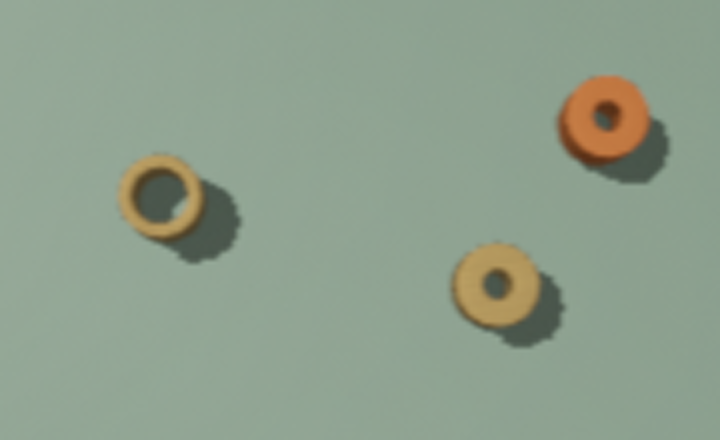

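The crop shows the wide-bore brass sleeve at (160,196), the narrow one at (497,284) and the orange look-alike at (606,117). I'll go above the gauge first for a close look.

Emit:
apply_moves --pt "-42 -8.5 3 0 0 0 1" --pt "-42 -8.5 3 0 0 0 1" --pt "-42 -8.5 3 0 0 0 1" --pt "-42 -8.5 3 0 0 0 1" --pt "-42 -8.5 3 0 0 0 1" --pt "-42 -8.5 3 0 0 0 1" --pt "-42 -8.5 3 0 0 0 1" --pt "-42 -8.5 3 0 0 0 1" --pt "-42 -8.5 3 0 0 0 1" --pt "0 0 0 0 0 0 1" --pt "0 0 0 0 0 0 1"

```text
time_s: 1.48
position: [0.5087, 0.3283, 0.204]
tool_rot: [[-0.948, 0.319, -0.001], [0.319, 0.948, -0.0], [0.001, -0.0, -1.0]]
ft_force: [-0.6, -0.1, 0.9]
grip_width: 0.0854
gripper_force: 0.0
```

```bash
cat > look.py <<'E'
from h import *
import sys
st=telemetry.observe();g=get_image('wrist');save(g['frame'],sys.argv[1]+'.png')
print(st['time_s'],st['position'],st['tool_rot'].round(4).tolist(),'cx',g['cx'],g['cy'],g['vertical_fov'],np.round(g['mount'],3).tolist())
P=allpts(g,st);ok=g['z_map']>0
np.savez(sys.argv[1]+'.npz',P=P,ok=ok,frame=g['frame'])
E
python3 look.py w1
```

```text
1.475 [0.50872521 0.32830016 0.20402406] [[-0.9477, 0.3191, -0.0011], [0.3191, 0.9477, -0.0001], [0.001, -0.0005, -1.0]] cx 319.09737200370756 246.34532470513912 68.80073605104234 [[-0.0, 0.964, 0.265, 0.067], [1.0, 0.0, -0.0, -0.001], [-0.0, 0.265, -0.964, -0.142], [0.0, 0.0, 0.0, 1.0]]
```

View pics/w1.png

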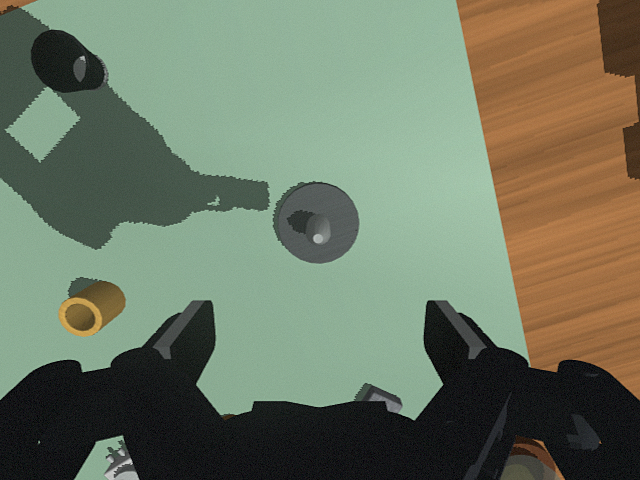

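The wrist view shows the gauge foot at about (316,223) with its pin tip at (318,239), and the wide sleeve at (80,316).

```bash
cat > an.py <<'E'
from h import *
import sys
d=np.load(sys.argv[1]+'.npz');P,ok=d['P'],d['ok'];hsv=cv2.cvtColor(d['frame'],cv2.COLOR_RGB2HSV)
def circ(m,name):
    k,l,s,c=cv2.connectedComponentsWithStats(m.astype(np.uint8))
    for i in range(1,k):
        if s[i,4]>80:
            q=P[l==i];(x,y),r=cv2.minEnclosingCircle((q[:,:2]*1000).astype(np.float32))
            print(name,s[i,:4].tolist(),'c',round(x,1),round(y,1),'r',round(r,1),'z',np.median(q[:,2]).round(4))
Z=P[...,2]
near=(abs(P[...,0]-.511)<.07)&(abs(P[...,1]-.327)<.07)&ok
circ(near&(Z>.009)&(Z<.02),'foot');circ(near&(Z>.064)&(Z<.075),'tip')
br=(hsv[...,0]>=14)&(hsv[...,0]<=28)&(hsv[...,1]>90)&ok
circ(br&(Z>.040)&(Z<.050),'brass')
E
python3 an.py w1
```

```text
foot [278, 183, 82, 81] c 510.3 326.0 r 39.8 z 0.0138
tip [312, 231, 13, 13] c 509.8 326.0 r 5.6 z 0.0681
brass [59, 295, 46, 42] c 516.9 85.6 r 21.2 z 0.0435
```

Emit:
apply_moves --pt "-14 -38 14 0 0 0 1" --pt "-14 -38 14 0 0 0 1" --pt "-14 -38 14 0 0 0 1" --pt "-14 -38 14 0 0 0 1" --pt "-14 -38 14 0 0 0 1" --pt "-15 -37 14 0 0 0 1" --pt "0 0 0 0 0 0 1" --pt "0 0 0 0 0 0 1"

```text
time_s: 2.52
position: [0.5173, 0.087, 0.1209]
tool_rot: [[-0.948, 0.318, 0.001], [0.318, 0.948, 0.0], [-0.001, 0.001, -1.0]]
ft_force: [0.1, -0.3, -0.1]
grip_width: 0.0854
gripper_force: 0.0
```

```bash
python3 look.py w2; python3 an.py w2
```

```text
2.525 [0.51728653 0.08698371 0.12086679] [[-0.948, 0.3182, 0.0007], [0.3182, 0.948, 0.0003], [-0.0006, 0.0005, -1.0]] cx 319.09737200370756 246.34532470513912 68.80073605104234 [[-0.0, 0.964, 0.265, 0.067], [1.0, 0.0, -0.0, -0.001], [-0.0, 0.265, -0.964, -0.142], [0.0, 0.0, 0.0, 1.0]]
foot [587, 67, 53, 119] c 509.4 318.1 r 39.0 z 0.0138
brass [286, 225, 63, 61] c 516.6 84.5 r 20.9 z 0.0437
brass [27, 241, 66, 60] c 472.2 -81.3 r 21.1 z 0.0437
```

Emit:
apply_moves --pt "0 -2 28 0 0 0 1" --pt "0 0 28 0 0 0 1" --pt "0 0 28 0 0 0 1" --pt "0 0 17 0 0 0 1" --pt "0 0 9 0 0 0 1" --pt "0 0 0 0 0 0 0.2" --pt "0 0 0 0 0 0 0.2" --pt "0 0 0 0 0 0 0.2" --pt "0 0 0 0 0 0 0.2" --pt "0 0 0 0 0 0 0.2" --pt "0 0 0 0 0 0 0.2" --grip_force 50

```text
time_s: 3.95
position: [0.5174, 0.0841, 0.0113]
tool_rot: [[-0.948, 0.319, 0.002], [0.319, 0.948, 0.0], [-0.002, 0.001, -1.0]]
ft_force: [-1.4, 2.0, 5.9]
grip_width: 0.0397
gripper_force: 51.0
```

Emit:
apply_moves --pt "0 0 -10 0 0 0 0.2" --pt "0 0 -25 0 0 0 0.2" --pt "0 0 -35 0 0 0 0.2" --pt "0 0 -30 0 0 0 0.2" --pt "10 27 0 0 0 0 0.2" --pt "14 37 0 0 0 0 0.2" --pt "14 37 0 0 0 0 0.2" --pt "14 37 0 0 0 0 0.2" --pt "14 37 0 0 0 0 0.2" --pt "10 28 0 0 0 0 0.2" --pt "8 24 0 0 0 0 0.2" --pt "0 0 0 0 0 0 0.2"

```text
time_s: 5.45
position: [0.509, 0.3271, 0.1104]
tool_rot: [[-0.948, 0.317, -0.0], [0.317, 0.948, -0.0], [0.0, -0.0, -1.0]]
ft_force: [-0.6, -0.2, -3.1]
grip_width: 0.0404
gripper_force: 51.3
```

Emit:
apply_moves --pt "0 0 0 0 0 0 0.2" --pt "0 0 0 0 0 0 0.2"

```text
time_s: 5.7
position: [0.5097, 0.325, 0.1104]
tool_rot: [[-0.947, 0.32, -0.0], [0.32, 0.947, -0.0], [0.0, -0.0, -1.0]]
ft_force: [1.0, -0.1, -3.4]
grip_width: 0.0401
gripper_force: 51.3
```

```bash
python3 look.py w3; python3 - <<'E'
from h import *
d=np.load('w3.npz');P,ok=d['P'],d['ok'];hsv=cv2.cvtColor(d['frame'],cv2.COLOR_RGB2HSV)
br=(hsv[...,0]>=14)&(hsv[...,0]<=28)&(hsv[...,1]>90)&ok&(P[...,2]>.07)
q=P[br];print(br.sum(),np.percentile(q[:,2],[0,5,50,95,100]))
t=np.percentile(q[:,2],98);q=q[q[:,2]>t-.006];print(cv2.minEnclosingCircle((q[:,:2]*1000).astype(np.float32)),t)
E
```

```text
5.7 [0.50971995 0.32503201 0.1104396 ] [[-0.9474, 0.3201, -0.0003], [0.3201, 0.9474, -0.0003], [0.0002, -0.0003, -1.0]] cx 319.09737200370756 246.34532470513912 68.80073605104234 [[-0.0, 0.964, 0.265, 0.067], [1.0, 0.0, -0.0, -0.001], [-0.0, 0.265, -0.964, -0.142], [0.0, 0.0, 0.0, 1.0]]
11900 [0.09941724 0.1065198  0.13846415 0.14347384 0.19911408]
((499.74017333984375, 332.09539794921875), 59.52913284301758) 0.1437771499376752
```

View pics/w3.png

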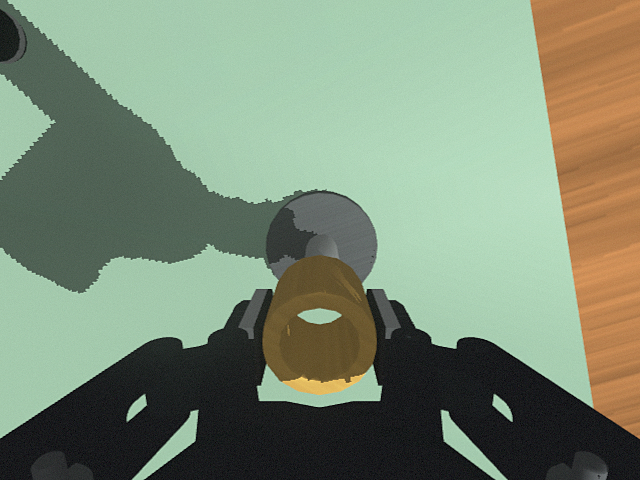

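The sleeve is held upright with its rim around (320,343), and the gauge sits behind it at (320,240). I'll measure the rim centre against the pin.

```bash
python3 - <<'E'
from h import *
d=np.load('w3.npz');P,ok=d['P'],d['ok'];hsv=cv2.cvtColor(d['frame'],cv2.COLOR_RGB2HSV)
br=(hsv[...,0]>=10)&(hsv[...,0]<=28)&(hsv[...,1]>90)&ok&(P[...,2]>.141)&(P[...,2]<.147)&(np.hypot(P[...,0]-.51,P[...,1]-.326)<.03)
q=P[br][:,:2]*1000;print(len(q),cv2.minEnclosingCircle(q.astype(np.float32)))
near=(abs(P[...,0]-.511)<.06)&(abs(P[...,1]-.327)<.06)&ok&(P[...,2]>.009)&(P[...,2]<.018)
A=P[near][:,:2]*1000;e=[]
h=cv2.convexHull(A.astype(np.float32))[:,0]
print(len(A),A.min(0),A.max(0)); 
# far-side (visible) arc: fit circle of r=40
from scipy.optimize import least_squares
far=h[(h-[510,326])@np.array([-.948,.319])>10]
print(least_squares(lambda p:np.hypot(*(far-p).T)-40,[510,326]).x,len(far))
E
```

```text
5214 ((509.585205078125, 325.4028625488281), 21.789453506469727)
6258 [470.42972774 286.1130041 ] [544.11410843 365.66080534]
[510.61295699 325.70694408] 29
```

Emit:
apply_moves --pt "-0.4 0.5 10 0 0 0 0.2" --pt "0 0 12 0 0 0 0.2" --pt "0 0 12 0 0 0 0.2" --pt "0 0 10 0 0 0 0.2" --pt "0 0 8 0 0 0 0.2" --pt "0 0 8 0 0 0 0.2" --pt "0 0 0 0 0 0 0.2"

```text
time_s: 6.62
position: [0.51, 0.3262, 0.0497]
tool_rot: [[-0.948, 0.319, -0.001], [0.319, 0.948, -0.0], [0.001, -0.001, -1.0]]
ft_force: [0.6, -0.5, -2.4]
grip_width: 0.0402
gripper_force: 51.3
```

Emit:
apply_moves --pt "0 0 8 0 0 0 0.2" --pt "0 0 8 0 0 0 0.2" --pt "0 0 5 0 0 0 0.2" --pt "0 0 2 0 0 0 0.2" --pt "0 0 0 0 0 0 0.2"

```text
time_s: 7.25
position: [0.5102, 0.3262, 0.0273]
tool_rot: [[-0.948, 0.319, -0.0], [0.319, 0.948, 0.0], [0.0, -0.0, -1.0]]
ft_force: [0.1, 0.1, -3.2]
grip_width: 0.0406
gripper_force: 51.3
```

Emit:
apply_moves --pt "0 0 1 0 0 0 0.2" --pt "0 0 0 0 0 0 0.2"

```text
time_s: 7.5
position: [0.5102, 0.3262, 0.0264]
tool_rot: [[-0.948, 0.319, 0.0], [0.319, 0.948, 0.0], [-0.0, 0.0, -1.0]]
ft_force: [-0.2, -0.5, -4.0]
grip_width: 0.0401
gripper_force: 51.3
```

Emit:
apply_moves --pt "0 0 1 0 0 0 0.2" --pt "0 0 0 0 0 0 0.2"

```text
time_s: 7.75
position: [0.5102, 0.3263, 0.0254]
tool_rot: [[-0.948, 0.319, 0.0], [0.319, 0.948, 0.0], [-0.0, 0.0, -1.0]]
ft_force: [-0.2, 0.5, -2.7]
grip_width: 0.0404
gripper_force: 51.5
```

Emit:
apply_moves --pt "0 0 0.7 0 0 0 0.2" --pt "0 0 0 0 0 0 0.2"

```text
time_s: 8.0
position: [0.5102, 0.3263, 0.0253]
tool_rot: [[-0.948, 0.319, 0.001], [0.319, 0.948, 0.0], [-0.001, 0.0, -1.0]]
ft_force: [-2.0, -1.7, 5.7]
grip_width: 0.0402
gripper_force: 52.3
```

Contact comes exactly 14 mm above the mat pick height, so the sleeve is home. Release and retreat.

Emit:
apply_moves --pt "0 0 0 0 0 0 0.9" --pt "0 0 0 0 0 0 0.9" --pt "0 0 0 0 0 0 0.9" --pt "0 0 0 0 0 0 0.9" --pt "0 0 -10 0 0 0 0.9" --pt "0 0 -20 0 0 0 0.9" --pt "0 0 -35 0 0 0 1" --pt "0 0 -35 0 0 0 1" --pt "0 0 -25 0 0 0 1" --pt "0 0 0 0 0 0 1" --pt "0 0 0 0 0 0 1"

```text
time_s: 9.38
position: [0.5097, 0.326, 0.1488]
tool_rot: [[-0.948, 0.319, -0.001], [0.319, 0.948, -0.001], [0.001, -0.001, -1.0]]
ft_force: [0.4, 0.5, 0.4]
grip_width: 0.0852
gripper_force: 0.0
```

```bash
python3 look.py w4; sed -i "s/Z<.050),'brass'/Z<.062),'brass'/" an.py; python3 an.py w4
```

```text
9.375 [0.50973944 0.32602573 0.14882954] [[-0.9477, 0.3191, -0.0013], [0.3191, 0.9477, -0.0006], [0.001, -0.0009, -1.0]] cx 319.09737200370756 246.34532470513912 68.80073605104234 [[-0.0, 0.964, 0.265, 0.067], [1.0, 0.0, -0.0, -0.001], [-0.0, 0.265, -0.964, -0.142], [0.0, 0.0, 0.0, 1.0]]
foot [272, 187, 97, 95] c 510.7 325.8 r 40.1 z 0.0138
tip [312, 246, 18, 16] c 510.0 326.1 r 5.9 z 0.0681
brass [291, 217, 59, 62] c 509.6 326.1 r 20.8 z 0.0574
```

The sleeve is home: its top is at 57.4 mm against 58 expected, and it is centred. Next is the narrow one.

Emit:
apply_moves --pt "-8.5 -36 0 0 0 0 1" --pt "-8.5 -36 0 0 0 0 1" --pt "-8.5 -36 0 0 0 0 1" --pt "-8.5 -36 3 0 0 0 1" --pt "-8.5 -36 3 0 0 0 1" --pt "-8.5 -36 4 0 0 0 1" --pt "-8.5 -36 4 0 0 0 1" --pt "-8.5 -36 4 0 0 0 1" --pt "-8.5 -36 4 0 0 0 1" --pt "-8.5 -36 4 0 0 0 1" --pt "-9 -37 4 0 0 0 1" --pt "0 0 0 0 0 0 1"

```text
time_s: 10.92
position: [0.472, -0.0817, 0.1185]
tool_rot: [[-0.947, 0.322, -0.002], [0.322, 0.947, 0.001], [0.002, 0.0, -1.0]]
ft_force: [0.5, 0.9, -0.1]
grip_width: 0.0855
gripper_force: 0.0
```

Emit:
apply_moves --pt "0 0 0 0 0 0 1" --pt "0 0 0 0 0 0 1"

```text
time_s: 11.18
position: [0.4725, -0.079, 0.1195]
tool_rot: [[-0.948, 0.318, -0.0], [0.318, 0.948, 0.0], [0.0, 0.0, -1.0]]
ft_force: [0.6, -0.2, -0.1]
grip_width: 0.0856
gripper_force: 0.0
```

```bash
python3 look.py w5; python3 an.py w5
```

```text
11.175 [ 0.47251627 -0.07904247  0.11947872] [[-0.9481, 0.3179, -0.0004], [0.3179, 0.9481, 0.0003], [0.0005, 0.0001, -1.0]] cx 319.09737200370756 246.34532470513912 68.80073605104234 [[-0.0, 0.964, 0.265, 0.067], [1.0, 0.0, -0.0, -0.001], [-0.0, 0.265, -0.964, -0.142], [0.0, 0.0, 0.0, 1.0]]
brass [285, 226, 63, 61] c 471.9 -82.0 r 20.8 z 0.0437
```

View pics/w5.png

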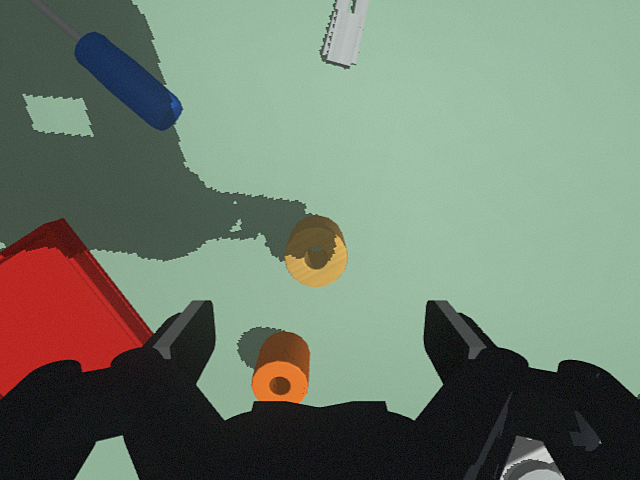

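The narrow brass sleeve is at (316,255). The orange look-alike at (280,385) is clear of the fingers' line.

Emit:
apply_moves --pt "0 -2.5 28 0 0 0 1" --pt "0 0 28 0 0 0 1" --pt "0 0 28 0 0 0 1" --pt "0 0 16 0 0 0 1" --pt "0 0 8 0 0 0 1" --pt "0 0 0 0 0 0 0.2" --pt "0 0 0 0 0 0 0.2" --pt "0 0 0 0 0 0 0.2" --pt "0 0 0 0 0 0 0.2" --pt "0 0 0 0 0 0 0.2" --pt "0 0 0 0 0 0 0.2" --grip_force 55

```text
time_s: 12.6
position: [0.4722, -0.0823, 0.0126]
tool_rot: [[-0.948, 0.319, 0.002], [0.319, 0.948, -0.0], [-0.002, 0.0, -1.0]]
ft_force: [-1.3, 2.1, 6.2]
grip_width: 0.0409
gripper_force: 55.2
```

Emit:
apply_moves --pt "0 0 -10 0 0 0 0.2" --pt "0 0 -25 0 0 0 0.2" --pt "0 0 -35 0 0 0 0.2" --pt "-10 -25 -10 0 0 0 0.2" --pt "-13 -34 0 0 0 0 0.2" --pt "-14 -36 0 0 0 0 0.2" --pt "-14 -36 0 0 0 0 0.2" --pt "-14 -36 0 0 0 0 0.2" --pt "-11 -30 0 0 0 0 0.2" --pt "-8 -21 0 0 0 0 0.2" --pt "0 0 0 0 0 0 0.2" --pt "0 0 0 0 0 0 0.2"

```text
time_s: 14.1
position: [0.4816, -0.3148, 0.0915]
tool_rot: [[-0.948, 0.319, -0.001], [0.319, 0.948, 0.001], [0.001, 0.001, -1.0]]
ft_force: [0.4, -0.3, -5.5]
grip_width: 0.0407
gripper_force: 56.9
```

```bash
python3 look.py w6; python3 - <<'E'
from h import *
g=get_image('top');save(g['frame'][180:320,400:560],'t6.png')
for P,ok,fr in ((lambda d:(d['P'],d['ok'],d['frame']))(np.load('w6.npz')),(allpts(g),g['z_map']>0,g['frame'])):
    hsv=cv2.cvtColor(fr,cv2.COLOR_RGB2HSV)
    m=((hsv[...,0]<6)|(hsv[...,0]>174))&(hsv[...,1]>150)&ok&(P[...,2]>.016)&(P[...,2]<.03)
    print(m.sum(),cv2.minAreaRect((P[m][:,:2]*1000).astype(np.float32)))
E
```

```text
14.1 [ 0.48163358 -0.31482914  0.09152502] [[-0.9479, 0.3187, -0.0007], [0.3187, 0.9479, 0.001], [0.001, 0.0007, -1.0]] cx 319.09737200370756 246.34532470513912 68.80073605104234 [[-0.0, 0.964, 0.265, 0.067], [1.0, 0.0, -0.0, -0.001], [-0.0, 0.265, -0.964, -0.142], [0.0, 0.0, 0.0, 1.0]]
5765 ((481.79229736328125, -316.0489501953125), (149.38348388671875, 149.64903259277344), 11.403197288513184)
414 ((481.0416259765625, -312.8466796875), (148.47198486328125, 151.1700897216797), 11.190863609313965)
```

View pics/w6.png

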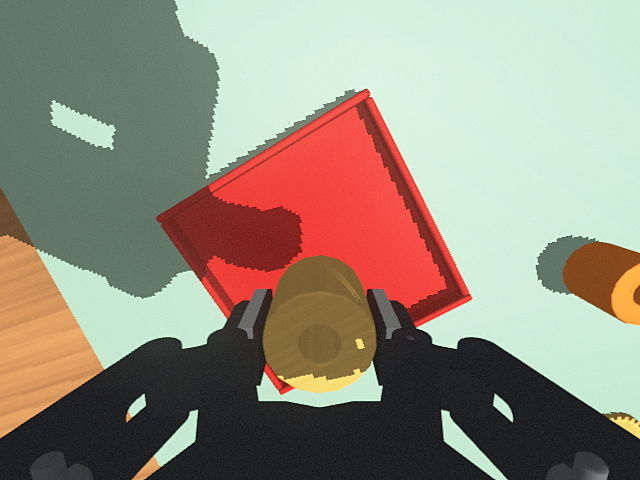

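The narrow sleeve, rim at (320,343), is held upright over the middle of the red tray. Lower it.

Emit:
apply_moves --pt "0 0 15 0 0 0 0.2" --pt "0 0 20 0 0 0 0.2" --pt "0 0 18 0 0 0 0.2" --pt "0 0 10 0 0 0 0.2" --pt "0 0 7 0 0 0 0.2" --pt "0 0 2 0 0 0 0.2" --pt "0 0 0 0 0 0 0.2"

```text
time_s: 15.08
position: [0.482, -0.3159, 0.0199]
tool_rot: [[-0.948, 0.319, 0.0], [0.319, 0.948, -0.0], [-0.0, -0.0, -1.0]]
ft_force: [-0.6, -0.0, -6.1]
grip_width: 0.0405
gripper_force: 56.9
```

Emit:
apply_moves --pt "0 0 1 0 0 0 0.2" --pt "0 0 0 0 0 0 0.2"

```text
time_s: 15.32
position: [0.4819, -0.3159, 0.0188]
tool_rot: [[-0.948, 0.319, 0.0], [0.319, 0.948, -0.0], [-0.0, -0.0, -1.0]]
ft_force: [0.2, -0.6, -4.1]
grip_width: 0.0408
gripper_force: 56.9
```

Emit:
apply_moves --pt "0 0 1 0 0 0 0.2" --pt "0 0 0 0 0 0 0.2"

```text
time_s: 15.58
position: [0.4819, -0.3159, 0.0177]
tool_rot: [[-0.948, 0.319, 0.0], [0.319, 0.948, -0.0], [-0.0, -0.0, -1.0]]
ft_force: [-0.6, -0.6, -4.8]
grip_width: 0.0408
gripper_force: 57.0
```

Emit:
apply_moves --pt "0 0 0.7 0 0 0 0.2" --pt "0 0 0 0 0 0 0.2"

```text
time_s: 15.82
position: [0.4819, -0.3159, 0.0177]
tool_rot: [[-0.948, 0.319, 0.0], [0.319, 0.948, -0.001], [-0.001, -0.0, -1.0]]
ft_force: [-3.1, 1.4, 5.5]
grip_width: 0.0406
gripper_force: 57.8
```

On the floor. Release, rise and check.

Emit:
apply_moves --pt "0 0 0 0 0 0 0.75" --pt "0 0 0 0 0 0 0.75" --pt "0 0 0 0 0 0 0.75" --pt "0 0 0 0 0 0 0.75" --pt "0 0 -10 0 0 0 0.75" --pt "0 0 -20 0 0 0 0.75" --pt "0 0 -35 0 0 0 0.75" --pt "0 0 -35 0 0 0 1" --pt "0 0 -35 0 0 0 1" --pt "0 0 -30 0 0 0 1" --pt "0 0 0 0 0 0 1" --pt "0 0 0 0 0 0 1"

```text
time_s: 17.32
position: [0.4815, -0.3155, 0.1814]
tool_rot: [[-0.948, 0.319, -0.001], [0.319, 0.948, 0.001], [0.001, 0.0, -1.0]]
ft_force: [-0.3, -0.4, -0.4]
grip_width: 0.0855
gripper_force: 0.0
```

```bash
python3 look.py w7; python3 an.py w7; python3 -c "
from h import *
g=get_image('scene');save(g['frame'],'s7.png')"
```

```text
17.325 [ 0.48148259 -0.31547922  0.1813936 ] [[-0.9477, 0.3192, -0.0008], [0.3192, 0.9477, 0.0008], [0.001, 0.0005, -1.0]] cx 319.09737200370756 246.34532470513912 68.80073605104234 [[-0.0, 0.964, 0.265, 0.067], [1.0, 0.0, -0.0, -0.001], [-0.0, 0.265, -0.964, -0.142], [0.0, 0.0, 0.0, 1.0]]
brass [294, 210, 51, 51] c 481.3 -316.4 r 20.7 z 0.0487
brass [527, 228, 48, 45] c 556.1 -138.0 r 20.2 z 0.0439
```

View pics/s7.png

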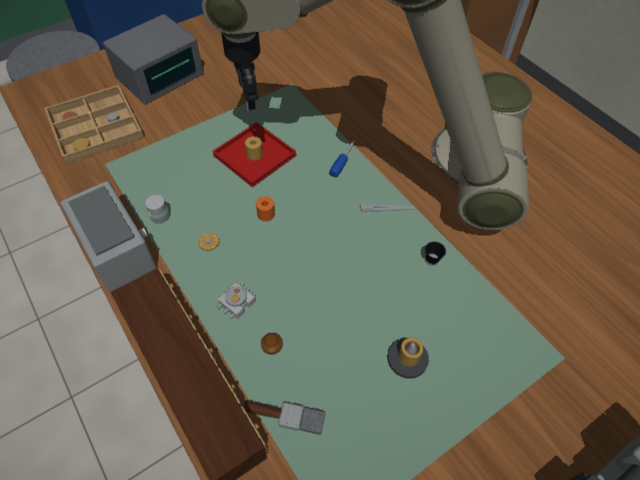

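The scene shows the wide sleeve on the pin at (410,352) and the narrow one upright in the tray at (254,148). The orange one at (265,209) has not moved.

```bash
python3 -c "
from rig import env
print(env.close_job())"
```

```text
the job is handed in; nothing more can be done
None
```

The wide sleeve is fully home on the gauge pin, the narrow sleeve stands upright in the red reject tray, the orange look-alike was left alone, and the job is handed in at about 17 s of the 58 s allowed.

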